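# Shake baking beads over a twin tart tin

## Robot

A 7-joint arm with a two-finger parallel gripper is mounted at the origin on a cart in front of the work surface, level with it; the furniture and walls round the work are solid. World frame = base frame: x ahead of the robot, y to its left, z up, the work surface at z = 0. Lengths are in m, angles in degrees, forces in N, time in s.
With the tool pointing down it reaches from about 0.425 to 0.95 m from the base axis. Payload 16.7 kg.
Tool frame: the origin (TCP) lies on the centre line of the jaws, within the pads' length; the fingertips stand 19 mm ahead of it and the grasp point (between the pads) is the TCP (manip.tips_ahead is the z of the fingertips in the tool frame, in m); z points along the fingers, y is the line along which they close (so a half turn about z gives the same grasp; the last joint's range is limited). The gripper opens to 94 mm and grips with 3 to 60 N. Pads are 16 mm wide; open, the fingers measure 119 mm over their backs; the gripper's body (75 mm by 177 mm) begins 78 mm behind the grasp point.
Start: joints at [-74.857, 24.414, 4.234, 92.017, -1.954, 63.644, -3.845], TCP at [0.271, 0.618, 0.224] pointing down, gripper open.
Joint ranges: [-163.25, 163.25], [-28.42, 122.38], [-70.27, 78.77], [12.13, 141.07], [-58.53, 238.53], [9.26, 117.41], [-156.51, 156.51]. Speed limits (degrees/s): [108.29, 108.29, 136.94, 136.94, 172.46, 172.46, 172.46].

## Interface

Orientations are given as a 3x3 rotation matrix whose columns are the frame's x, y, z axes.
In Python, from cell import manip gives the robot as it stands.
- The arm moves only by the tool step_arm, never from a script. Its arguments are lists of equal length, an entry for each row: "delta_pos": the shift along the world's x, y, z in cm, a list of three; "turn": the turn about the world's z in rad. A call has 1 to 20 rows; each row is the pose to reach, as a shift and turn from the pose commanded when the call began; what a row does not reach only later rows make up. A row lasts 1/10 s, in which the tool goes at most 50 mm and 8.59 degrees, less where a joint would pass 70% of its speed; a pose out of reach is approached as far as the arm can. A call with a gripper value outside its range is refused whole. "jaw" is the closure, from -1 (fully open) to 1 (shut), set as the call begins (left out, the last holds). The fingers move at their own pace and stop on an object; "squeeze" is the grip in N (left out, the last holds). Time passes only in rows, so rows that repeat a pose let the fingers close. It gives the time, the measured TCP pose, the force, the opening and the grip force at its end, in the units of the state.
- manip.state(): the state, without advancing time (a new reading comes with each control period).
- manip.read_camera(name): name is "scene" or "top"; returns the picture (384x512x3 uint8, red, green, blue); there is no depth.
- manip.camera_params(name): a dict with "mtx" (3x3 intrinsics, pixels), "k1" (the pictures are not rectified: a ray, as slopes to the right and down, at radius r is drawn at 1 + k1 r^2 times it, then the intrinsics apply), "R" (3x3) and "t" (3): a world point X has camera coordinates R X + t. Camera axes: x right, y down, z forward; pixel columns grow to the right and rows downward; lengths in m; the calibration is good to about 2 mm. A picture is of the moment at which its call begins. camera_params takes no time and is no camera call.
- manip.finish_job(): hands the job in; it is judged then, once.
The state is a dict: "time_s": time; "q": joint angles; "qvel": joint speeds; "joint_efforts": joint torques, N m; "eef_pos": TCP position; "tcp_rot": TCP orientation; "contact_force": force on the tool from outside, world axes, zero at the start; "moment": the same for the moment, N m; "finger_gap": finger opening in m; "grasp_force": force on a finger pad.
Only numpy, scipy, OpenCV 4.12 (cv2) and the standard library are available. Lean on these libraries where they do the work, as an engineer would, in place of code of your own. Each camera call takes 0.05 s, during which the arm holds its last target. There are 200 camera calls.

## Task

Pick up the scoop of ceramic baking beads by its wooden bar, carry it level over the twin tart tin and shake the beads out evenly over the two halves: all six in the tin, at least two in each half. Then stand the emptied scoop upright on the counter, clear of the tin, and let go.

Things in the scene. Friction and masses are not known exactly. Their poses are not given: they have to be found in the camera images.
- scoop: Bead scoop, loose, 220 g, 162 x 34 x 88 mm: a steel channel 21 mm wide inside, curved up lengthwise like a boat, on two feet, a wooden bar above it. Origin: under its centre, at the feet. x points to its closed rear, y across, z up. Channel floor: arc of 125 mm radius about y, centre 135 mm above the origin; cheeks 20 mm high. Mass may differ by 30 %.
- scoop_grip (a point): Grip point on the scoop's straight wooden bar, 78 mm above the feet, near the centre of mass; axes as the scoop. The bar is 20 mm wide (y), 20 mm high, and runs along x from -30 to +87 mm of this point, fixed only at the rear end. Take it here from above, fingers closing along y; 25 mm of free space or more lies beneath it.
- scoop_mouth (a point): Middle of the lip at the scoop's open -x end, 73.5 mm towards -x and 44 mm below the grip point; axes as the scoop. When the mouth is tipped down about y, beads leave the lip one by one: the first at about 20 degrees, the second at 25, half are out at 29, the fourth goes at 33, the last by 40 (give or take 3; a small shake frees a slow one). Levelling it 10 degrees stops the flow.
- tin: Twin tart tin, plain steel, loose, 700 g: a low rectangular tray 120 mm (x) by 160 mm (y), 28 mm high with a rolled rim to 31 mm, 3 mm walls and floor, parted into two equal bays by a rib 23 mm high across its middle (along x, at y = 0). The bays' centres lie at y = +39.5 and -39.5 mm, each 114 by 75 mm inside. Origin: centre of its underside; z up.
- bead0_center (a point): one of six alike white glazed ceramic balls, 18 mm across, 10 g, lying in single file in the scoop's channel at the start; this point is the ball's centre
- bead1_center (a point): one of six alike white glazed ceramic balls, 18 mm across, 10 g, lying in single file in the scoop's channel at the start; this point is the ball's centre
- bead2_center (a point): one of six alike white glazed ceramic balls, 18 mm across, 10 g, lying in single file in the scoop's channel at the start; this point is the ball's centre
- bead3_center (a point): one of six alike white glazed ceramic balls, 18 mm across, 10 g, lying in single file in the scoop's channel at the start; this point is the ball's centre
- bead4_center (a point): one of six alike white glazed ceramic balls, 18 mm across, 10 g, lying in single file in the scoop's channel at the start; this point is the ball's centre
- bead5_center (a point): one of six alike white glazed ceramic balls, 18 mm across, 10 g, lying in single file in the scoop's channel at the start; this point is the ball's centre
Mind the look-alikes: they are no part of the job. Leave any purple look-alike of the tin alone.

How it is judged:
By the outcome, as a careful person would: the job done as asked, in the order asked, and still so for the second after the job is handed in, with the robot touching nothing.
It also fails if it takes over 51 s, if anything falls off the work surface, if the arm or the gripper's body presses on something with over 40 N, if the wrist force passes 120 N, or if a joint passes its speed limit or range.

## Working session

There is one attempt and no reset: what is moved stays moved. The work goes in short steps, Python scripts to look and compute and a tool call to move; the robot and the scene stay as the last step left them, time stands still between calls to the robot, and variables do not carry over. Pictures are saved under pics/ and viewed, at most 10 in all, crops included, and the job is handed in when it is done.

Besides the shell and the picture viewer there is one more tool, called after "Emit:" as name([rows], argument=value, ...), one row to a line, values as JSON. step_arm: Moves the arm, as the interface text tells. Its arguments: {"type":"object","properties":{"delta_pos":{"type":"array"},"turn":{"type":"array"},"jaw":{"type":"number"},"squeeze":{"type":"number"}},"required":["delta_pos","turn"]}

```bash
mkdir -p pics; ls; cat > h.py <<'E'
import numpy as np, cv2
from cell import manip
def shot(n,f):
    im=manip.read_camera(n); cv2.imwrite(f'pics/{f}.png',im[:,:,::-1]); return im
def ray(n,uv):
    p=manip.camera_params(n);K=np.array(p['mtx']);R=np.array(p['R']);t=np.array(p['t'])
    d=np.array([(uv[0]-K[0,2])/K[0,0],(uv[1]-K[1,2])/K[1,1]]);s=d.copy()
    for _ in range(20): s=d/(1+p['k1']*(s@s))
    return -R.T@t, R.T@np.array([s[0],s[1],1])
def at(n,uv,z):
    o,d=ray(n,uv); return o+d*(z-o[2])/d[2]
def proj(n,X):
    p=manip.camera_params(n);c=np.array(p['R'])@X+np.array(p['t']);s=c[:2]/c[2]
    s=s*(1+p['k1']*(s@s));K=np.array(p['mtx']);return K[0,0]*s[0]+K[0,2],K[1,1]*s[1]+K[1,2]
E
python3 - <<'E'
from h import *
a=shot('scene','s0');b=shot('top','t0')
s=manip.state();print(s['eef_pos'],s['tcp_rot'],s['finger_gap'],s['time_s'])
for n in('scene','top'):print(n,manip.camera_params(n))
print([x for x in dir(manip) if x[0]!='_'])
E
```

```text
pics
[0.27127094 0.61769282 0.22383763] [[-9.15596863e-01  4.02097315e-01 -3.65891558e-04]
 [ 4.02097470e-01  9.15596232e-01 -1.07917607e-03]
 [-9.89248680e-05 -1.13521429e-03 -9.99999351e-01]] 0.0941341369209569 0.1
scene {'mtx': array([[495.01877421,   0.        , 253.28485511],
       [  0.        , 495.01877421, 191.75272791],
       [  0.        ,   0.        ,   1.        ]]), 'k1': -0.15716184431419508, 'R': array([[ 0.50634657, -0.86229554,  0.00771659],
       [-0.56246372, -0.33703951, -0.75500923],
       [ 0.65364189,  0.37795603, -0.65566876]]), 't': array([-0.20295562,  0.34766814,  1.16477058])}
top {'mtx': array([[431.13264809,   0.        , 263.33774778],
       [  0.        , 431.13264809, 188.60041269],
       [  0.        ,   0.        ,   1.        ]]), 'k1': -0.14591744883882682, 'R': array([[-0.0089348 , -0.99994901, -0.00470515],
       [-0.99442334,  0.0093797 , -0.10504402],
       [ 0.1050828 ,  0.00374036, -0.99445644]]), 't': array([0.04956853, 0.51173749, 1.27315218])}
['MotionError', 'camera_params', 'finish_job', 'read_camera', 'state', 'tips_ahead']
```

View pics/s0.png

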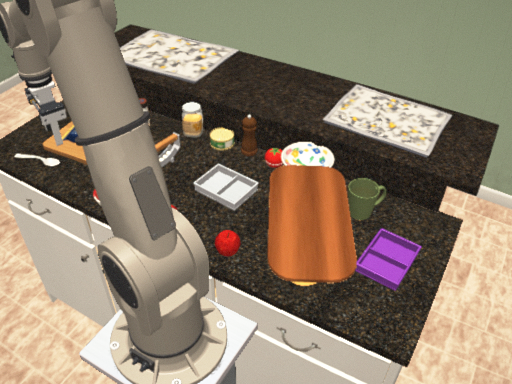

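View pics/t0.png

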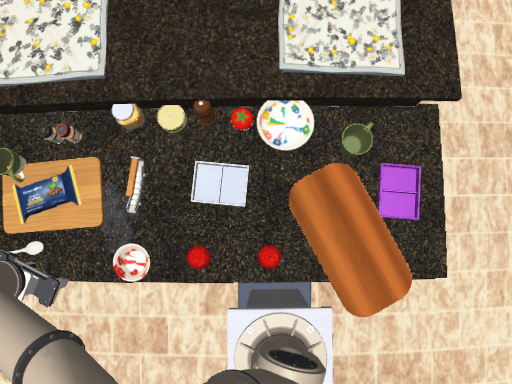

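```bash
python3 - <<'E'
from h import *
t=cv2.imread('pics/t0.png');s=cv2.imread('pics/s0.png')
a=cv2.resize(t[145:225,100:260],None,fx=5,fy=5,interpolation=cv2.INTER_CUBIC)
cv2.imwrite('pics/c1.png',a)
E
```

```text
(no output)
```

View pics/c1.png

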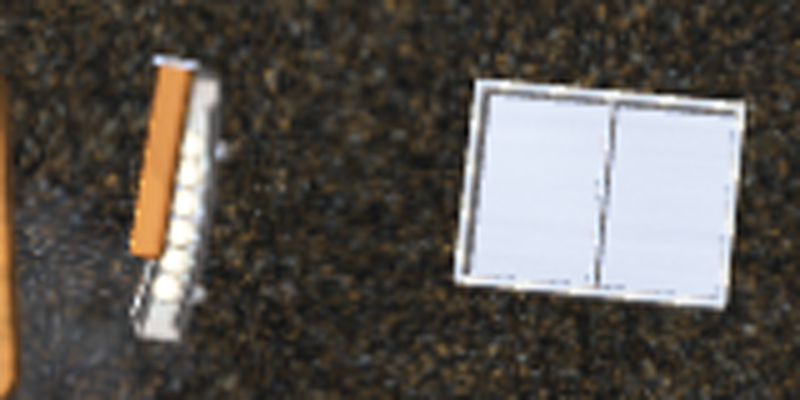

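```bash
python3 - <<'E'
from h import *
P=lambda x,y:(100+(x+.5)/5-.5,145+(y+.5)/5-.5)
r=at('top',P(176,66),.088);f=at('top',P(147,256),.088)
print('bar',r,f,np.linalg.norm(r-f)); u=(r-f)/np.linalg.norm(r-f);print('yaw',np.degrees(np.arctan2(u[1],u[0])))
print('grip+0,+50', r-.087*u, r-.037*u)
C=[at('top',P(*p),.031) for p in((478,80),(745,103),(724,307),(457,280))]
C=np.array(C);print(C);c=C.mean(0);print('tin',c,[np.linalg.norm(C[i]-C[i-1]) for i in range(4)])
e=(C[0]-C[1])+(C[3]-C[2]);print('tin y yaw',np.degrees(np.arctan2(e[1],e[0]))-90)
e=(C[0]-C[3])+(C[1]-C[2]);print('tin x yaw',np.degrees(np.arctan2(e[1],e[0])))
s=manip.state();R=s['tcp_rot'];print('tool y yaw',np.degrees(np.arctan2(R[1,1],R[0,1])))
im=cv2.imread('pics/s0.png');g=proj('scene',np.append((r-.05*u)[:2],.04));print(g)
x,y=int(g[0]),int(g[1]);cv2.imwrite('pics/c2.png',cv2.resize(im[y-40:y+40,x-60:x+60],None,fx=6,fy=6,interpolation=cv2.INTER_CUBIC))
E
```

```text
bar [0.60040069 0.42191366 0.088     ] [0.48832025 0.43647935 0.088     ] 0.11302293352304225
yaw -7.404516268175362
grip+0,+50 [0.51412618 0.43312567 0.088     ] [0.56370923 0.42668199 0.088     ]
[[0.59938389 0.25141536 0.031     ]
 [0.5833846  0.08881587 0.031     ]
 [0.45987264 0.10205774 0.031     ]
 [0.4774568  0.26312508 0.031     ]]
tin [0.53002448 0.17635351 0.031     ] [np.float64(0.12248809665192517), np.float64(0.16338473189775984), np.float64(0.1242197738288316), np.float64(0.1620243499600507)]
tin y yaw -5.923771833955087
tin x yaw -5.804805564381961
tool y yaw 66.29062635616559
(np.float64(166.4237556695242), np.float64(151.2369678174329))
```

View pics/c2.png

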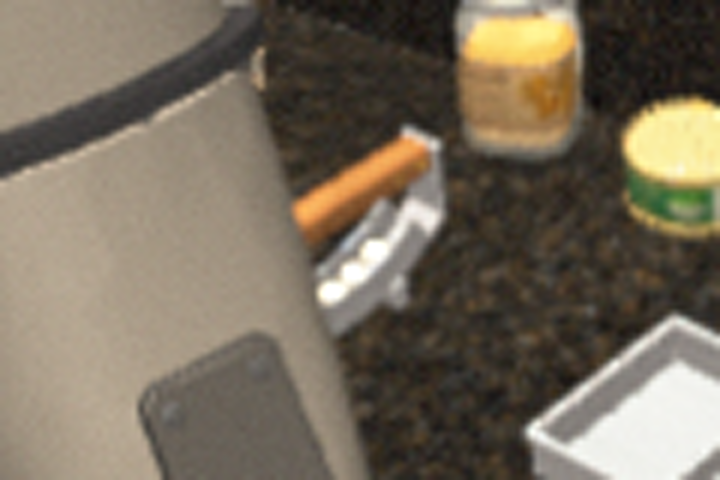

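Candidates: the scoop (135,184 in top) is the only wooden-bar channel. Of the two tins, steel (220,184) and purple look-alike (400,191), I choose the steel one. The crops show bar, beads and mouth toward the robot.

Emit:
step_arm([
  [4,-2.6,0],
  [8,-5.2,0],
  [12,-7.8,0],
  [16,-10.4,0],
  [20,-13,0],
  [24,-15.6,0],
  [27,-17.6,0],
  [29.5,-19.2,-2],
  [29.5,-19.2,-5],
  [29.5,-19.2,-7],
  [29.5,-19.2,-7],
], turn=[0.03,0.06,0.09,0.12,0.16,0.2,0.24,0.285,0.285,0.285,0.285], jaw=-1)

```text
time_s: 1.2
eef_pos: [0.5651, 0.4247, 0.151]
tcp_rot: [[-0.992, 0.129, -0.004], [0.129, 0.992, -0.004], [0.004, -0.004, -1.0]]
contact_force: [-0.1, -0.1, 0.0]
finger_gap: 0.0936
grasp_force: 0.0
```

```bash
python3 - <<'E'
from h import *
s=manip.state();R=s['tcp_rot'];print(s['time_s'],s['eef_pos'],R[:,2],np.degrees(np.arctan2(R[1,1],R[0,1])),s['contact_force'],s['moment'])
t=shot('top','t1');s0=shot('scene','s1')
a=cv2.resize(t[130:230,70:220],None,fx=4,fy=4);b=cv2.resize(s0[80:240,90:290],None,fx=2.5,fy=2.5)
c=np.zeros((400,1100,3),np.uint8);c[:,:600]=a;c[:,600:1100]=b
cv2.imwrite('pics/m1.png',cv2.resize(c[:,:,::-1],(800,291)))
E
```

```text
1.2 [0.56505775 0.42469765 0.15103011] [-0.00408146 -0.00354514 -0.99998539] 82.60436003467862 [-0.06561754 -0.14641162  0.03081735] [ 0.0103736   0.04870074 -0.02889139]
```

View pics/m1.png

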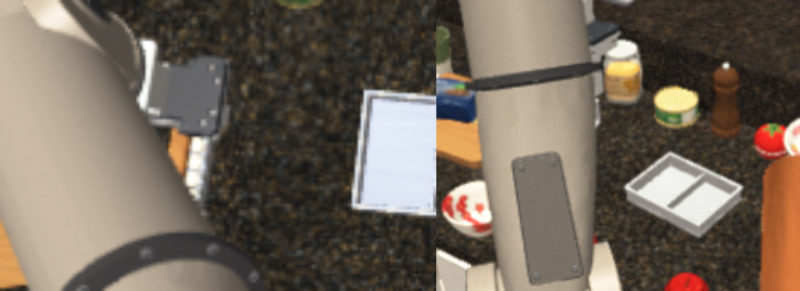

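Emit:
step_arm([
  [0,0.1,-3],
  [0,0.1,-5.5],
  [0,0.1,-7],
  [0,0.1,-7.3],
  [0,0.1,-7.3],
], turn=[0,0,0,0,0])

```text
time_s: 1.8
eef_pos: [0.5667, 0.4273, 0.0823]
tcp_rot: [[-0.992, 0.128, 0.0], [0.128, 0.992, 0.0], [-0.0, 0.0, -1.0]]
contact_force: [1.4, 0.5, 0.1]
finger_gap: 0.0939
grasp_force: 0.0
```

Emit:
step_arm([
  [0,0,0],
  [0,0,0],
  [0,0,0],
  [0,0,0],
  [0,0,0],
  [0,0,0],
  [0,0,0],
  [0,0,0],
], turn=[0,0,0,0,0,0,0,0], jaw=1, squeeze=10)

```text
time_s: 2.6
eef_pos: [0.5664, 0.427, 0.0814]
tcp_rot: [[-0.992, 0.129, -0.0], [0.129, 0.992, -0.0], [0.0, -0.0, -1.0]]
contact_force: [1.0, 0.4, 0.2]
finger_gap: 0.0334
grasp_force: 0.0
```

Emit:
step_arm([
  [0,0,-0.3],
  [0,0,-0.3],
  [0,0,-0.3],
  [0,0,-0.3],
  [0,0,-0.3],
], turn=[0,0,0,0,0])

```text
time_s: 3.1
eef_pos: [0.5663, 0.4269, 0.0783]
tcp_rot: [[-0.992, 0.128, -0.0], [0.128, 0.992, -0.0], [0.0, -0.0, -1.0]]
contact_force: [-0.7, 0.2, -2.6]
finger_gap: 0.0198
grasp_force: 10.0
```

Emit:
step_arm([
  [0,0,0],
  [0,0,0],
  [0,0,0],
], turn=[0,0,0], squeeze=60)

```text
time_s: 3.4
eef_pos: [0.5664, 0.427, 0.0785]
tcp_rot: [[-0.992, 0.128, -0.0], [0.128, 0.992, -0.0], [0.0, -0.0, -1.0]]
contact_force: [-0.1, 0.6, -2.5]
finger_gap: 0.0199
grasp_force: 60.0
```

Emit:
step_arm([
  [0,0,0.3],
  [0,0,0.8],
  [0,0,1.5],
  [0,0,2],
  [0,0,2],
  [0,0,2],
], turn=[0,0,0,0,0,0])

```text
time_s: 4.0
eef_pos: [0.5664, 0.4271, 0.0987]
tcp_rot: [[-0.992, 0.128, 0.0], [0.128, 0.992, 0.0], [-0.0, 0.0, -1.0]]
contact_force: [-0.7, -0.2, -3.4]
finger_gap: 0.0194
grasp_force: 60.0
```

```bash
python3 - <<'E'
from h import *
s=manip.state();print(s['time_s'],s['eef_pos'],s['contact_force'],s['moment'],s['finger_gap'],s['grasp_force'])
t=shot('top','t2');s0=shot('scene','s2')
a=cv2.resize(t[130:230,70:220],None,fx=4,fy=4);b=cv2.resize(s0[80:240,90:290],None,fx=2.5,fy=2.5)
c=np.zeros((400,1100,3),np.uint8);c[:,:600]=a;c[:,600:1100]=b
cv2.imwrite('pics/m2.png',cv2.resize(c[:,:,::-1],(800,291)))
E
```

```text
4.0 [0.56643248 0.42705586 0.09872923] [-0.65374719 -0.17634762 -3.37334042] [-0.06128989 -0.13156402 -0.06097252] 0.019393889301527276 59.99451756477356
```

View pics/m2.png

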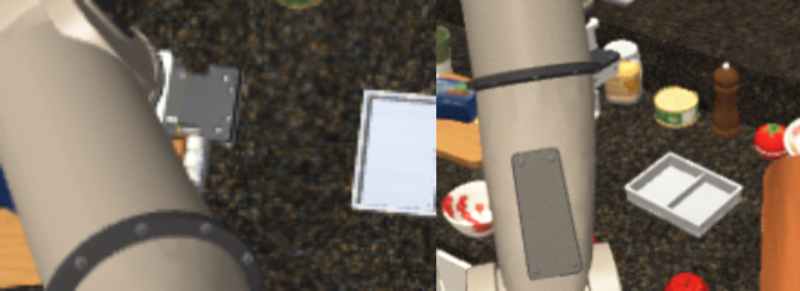

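Emit:
step_arm([
  [0,0,1],
  [0,0,2.5],
  [0.1,-0.4,4],
  [0.4,-1.4,5.2],
  [0.8,-3,5.6],
  [1.3,-5,5.6],
  [1.8,-7.2,5.6],
  [2.4,-9.4,5.6],
  [2.9,-11.6,5.6],
  [3.5,-13.8,5.6],
  [4,-16,5.6],
  [4.5,-18,5.6],
  [4.9,-19.6,5.6],
  [5.2,-20.8,5.6],
  [5.4,-21.5,5.6],
  [5.5,-21.9,5.6],
  [5.5,-22,5.6],
  [5.5,-22,5.6],
  [5.5,-22,5.6],
], turn=[0,0,0,0,0,0.005,0.01,0.015,0.02,0.026,0.026,0.026,0.026,0.026,0.026,0.026,0.026,0.026,0.026])

```text
time_s: 6.0
eef_pos: [0.6212, 0.2078, 0.1544]
tcp_rot: [[-0.995, 0.102, -0.0], [0.102, 0.995, 0.0], [0.0, 0.0, -1.0]]
contact_force: [-0.3, -0.2, -3.2]
finger_gap: 0.02
grasp_force: 60.0
```

```bash
cat > look.py <<'E'
import sys
from h import *
n=sys.argv[1]
s=manip.state();print(s['time_s'],s['eef_pos'],s['contact_force'],s['moment'],s['finger_gap'],s['grasp_force'])
t=shot('top','t'+n);s0=shot('scene','s'+n)
a=cv2.resize(t[120:230,160:270],(400,400));b=cv2.resize(s0[100:220,160:280],(400,400))
cv2.imwrite(f'pics/m{n}.png',np.hstack([a,b])[:,:,::-1])
E
python3 look.py 3
```

```text
6.0 [0.62119008 0.20779597 0.15439826] [-0.2778646  -0.1506072  -3.17538738] [ 0.00944995 -0.12908359  0.00534942] 0.01998608878792816 59.99448001384735
```

View pics/m3.png

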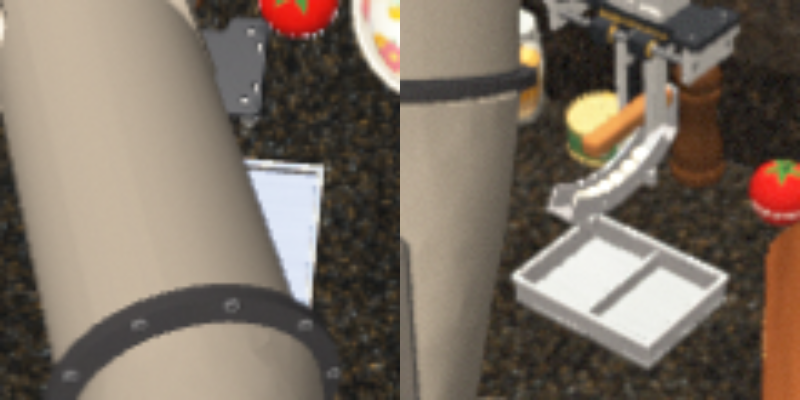

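```bash
cat > tilt.py <<'E'
import sys
from h import *
def tilt(im,d=.05):
    s=manip.state();g=np.array(s['eef_pos']);R=s['tcp_rot']
    u=-R[:,0]; u=np.array([u[0],u[1],0]);u/=np.linalg.norm(u);z=np.array([0,0,1.])
    a=im.astype(float);r,gg,b=a[...,0],a[...,1],a[...,2]
    m=((r-b>50)&(gg<.72*r)&(r>90)).astype(np.float32)
    best=[]
    for th in np.arange(-6,60,1.):
        t=np.radians(th);ax=u*np.cos(t)+z*np.sin(t);n=-u*np.sin(t)+z*np.cos(t)
        A=lambda L,N:np.mean([cv2.getRectSubPix(m,(1,1),proj('scene',g+ax*l+n*k))[0,0] for l in L for k in N])
        L=np.linspace(-.03-d,-.018,12)
        best.append((A(L,np.linspace(-.008,.008,7))-.5*A(L,[.018,.022,-.018,-.022]),th))
    return max(best)
if __name__=='__main__':
    n=sys.argv[1];s=manip.state();im=shot('scene','s'+n)
    f=lambda k:np.round(s[k],3)
    print(round(s['time_s'],2),f('eef_pos'),f('contact_force'),f('moment'),s['grasp_force'],'tilt',tilt(im))
    b=cv2.imread('pics/s3.png').astype(int);x,y=210,160
    p=np.abs(im[:,:,::-1].astype(int)-b).max(2)
    # change within bays (floor + far away from scoop)
    v=manip
    c=np.array([.530,.1764,.003]);U=np.array([.9947,-.103,0]);V=np.array([.103,.9947,0])
    for sg,nm in((1,'A'),(-1,'B')):
        q=np.int32([proj('scene',c+U*i*.053+V*(sg*.0395+j*.034)) for i,j in((1,1),(1,-1),(-1,-1),(-1,1))])
        mk=np.zeros(p.shape,np.uint8);cv2.fillPoly(mk,[q],1)
        k=((p>25)&(mk>0));print(nm,k.sum(),mk.sum())
E
python3 - <<'E'
from tilt import *
im=cv2.imread('pics/s3.png')[:,:,::-1]
print(tilt(im))
E
```

```text
Traceback (most recent call last):
  File "tilt.py", line 13, in tilt
    best.append((A(L,np.linspace(-.008,.008,7))-.5*A(L,[.018,.022,-.018,-.022]),th))
                                                   ~^^^^^^^^^^^^^^^^^^^^^^^^^^^
  File "tilt.py", line 11, in <lambda>
    A=lambda L,N:np.mean([cv2.getRectSubPix(m,(1,1),proj('scene',g+ax*l+n*k))[0,0] for l in L for k in N])
                                                    ~~~~^^^^^^^^^^^^^^^^^^^^
  File "h.py", line 13, in proj
    p=manip.camera_params(n);c=np.array(p['R'])@X+np.array(p['t']);s=c[:2]/c[2]
ValueError: time passes only in moves, steps and waits
```

```bash
sed -i 's/^def shot/import functools\n@functools.lru_cache(None)\ndef cp(n): return manip.camera_params(n)\ndef shot/; s/p=manip.camera_params(n)/p=cp(n)/' h.py
python3 - <<'E'
from tilt import *
im=cv2.imread('pics/s3.png')[:,:,::-1]
print(tilt(im))
E
```

```text
(np.float32(0.9224205), np.float64(5.0))
```

Emit:
step_arm([
  [0,0,0],
  [0,0,0],
], turn=[0,0], squeeze=30)

```text
time_s: 6.3
eef_pos: [0.6214, 0.2072, 0.1544]
tcp_rot: [[-0.995, 0.102, -0.0], [0.102, 0.995, -0.0], [0.0, -0.0, -1.0]]
contact_force: [0.7, -0.3, -3.3]
finger_gap: 0.0196
grasp_force: 30.0
```

```bash
python3 tilt.py 4
```

```text
6.3 [0.621 0.207 0.154] [ 0.717 -0.274 -3.321] [-0.009 -0.106 -0.046] 29.995227456092834 tilt (np.float32(0.92329353), np.float64(4.0))
A 0 506
B 0 516
```

Emit:
step_arm([
  [0,0,0],
  [0,0,0],
], turn=[0,0], squeeze=18)

```text
time_s: 6.55
eef_pos: [0.6214, 0.207, 0.1545]
tcp_rot: [[-0.995, 0.103, -0.0], [0.103, 0.995, -0.0], [0.0, -0.0, -1.0]]
contact_force: [-0.4, -0.6, -3.3]
finger_gap: 0.0198
grasp_force: 18.0
```

```bash
python3 tilt.py 5
```

```text
6.55 [0.621 0.207 0.154] [-0.365 -0.604 -3.293] [-0.044 -0.109  0.034] 17.998301088809967 tilt (np.float32(0.9166948), np.float64(4.0))
A 0 506
B 0 516
```

Emit:
step_arm([
  [0,0,0],
  [0,0,0],
], turn=[0,0], squeeze=14)

```text
time_s: 6.8
eef_pos: [0.6214, 0.207, 0.1545]
tcp_rot: [[-0.995, 0.103, -0.0], [0.103, 0.995, -0.0], [0.0, -0.0, -1.0]]
contact_force: [0.2, 0.5, -2.9]
finger_gap: 0.0197
grasp_force: 14.0
```

```bash
python3 tilt.py 6
```

```text
6.8 [0.621 0.207 0.154] [ 0.194  0.453 -2.9  ] [ 0.005 -0.152  0.005] 13.999546319246292 tilt (np.float32(0.9086742), np.float64(5.0))
A 0 506
B 0 516
```

Emit:
step_arm([
  [0,0,0],
  [0,0,0],
], turn=[0,0], squeeze=11)

```text
time_s: 7.05
eef_pos: [0.6214, 0.207, 0.1545]
tcp_rot: [[-0.995, 0.103, -0.0], [0.103, 0.995, -0.0], [0.0, -0.0, -1.0]]
contact_force: [-0.7, -0.0, -3.2]
finger_gap: 0.0196
grasp_force: 11.0
```

```bash
python3 tilt.py 7
```

```text
7.05 [0.621 0.207 0.154] [-0.744 -0.045 -3.203] [ 0.034 -0.075  0.044] 10.999793261289597 tilt (np.float32(0.8875405), np.float64(5.0))
A 0 506
B 0 516
```

Emit:
step_arm([
  [0,0,0],
  [0,0,0],
], turn=[0,0], squeeze=9)

```text
time_s: 7.3
eef_pos: [0.6214, 0.207, 0.1545]
tcp_rot: [[-0.995, 0.103, -0.0], [0.103, 0.995, -0.0], [0.0, -0.0, -1.0]]
contact_force: [-0.1, -0.0, -3.2]
finger_gap: 0.0199
grasp_force: 9.0
```

```bash
sed -i 's/60,1\.)/60,.5)/' tilt.py; python3 tilt.py 8
```

```text
7.3 [0.621 0.207 0.154] [-0.111 -0.016 -3.178] [ 0.026 -0.057 -0.021] 8.999807685613632 tilt (np.float32(0.72633725), np.float64(21.5))
A 0 506
B 0 516
```

Emit:
step_arm([
  [0,0,0],
], turn=[0], squeeze=20)

```text
time_s: 7.45
eef_pos: [0.6214, 0.207, 0.1545]
tcp_rot: [[-0.995, 0.103, 0.0], [0.103, 0.995, -0.0], [-0.0, -0.0, -1.0]]
contact_force: [0.1, 0.7, -2.3]
finger_gap: 0.02
grasp_force: 20.0
```

```bash
python3 tilt.py 9
```

```text
7.45 [0.621 0.207 0.154] [ 0.059  0.697 -2.282] [-0.019 -0.084  0.026] 19.999554455280304 tilt (np.float32(0.78445584), np.float64(26.5))
A 0 506
B 0 516
```

Emit:
step_arm([
  [0,0,0],
  [0,0,0],
], turn=[0,0])

```text
time_s: 7.7
eef_pos: [0.6214, 0.207, 0.1545]
tcp_rot: [[-0.995, 0.103, -0.0], [0.103, 0.995, -0.0], [0.0, -0.0, -1.0]]
contact_force: [0.4, -0.0, -3.5]
finger_gap: 0.0199
grasp_force: 20.0
```

```bash
python3 tilt.py 10; python3 -c "
import cv2,numpy as np
a=[cv2.resize(cv2.imread(f'pics/s{i}.png')[110:215,190:290],(400,420),interpolation=cv2.INTER_CUBIC) for i in (9,10)]
cv2.imwrite('pics/m10.png',np.hstack(a))"
```

```text
7.7 [0.621 0.207 0.154] [ 0.422 -0.009 -3.526] [ 0.072 -0.1    0.001] 19.99954640865326 tilt (np.float32(0.77101076), np.float64(27.0))
A 0 506
B 0 516
```

View pics/m10.png

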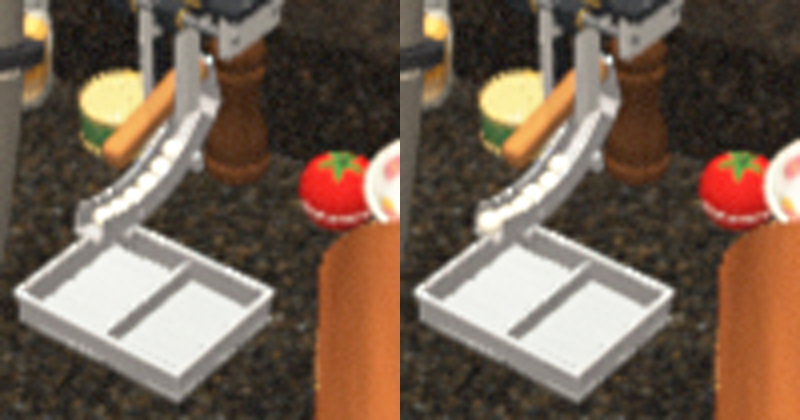

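Emit:
step_arm([
  [0,0,0],
], turn=[0], squeeze=8)

```text
time_s: 7.85
eef_pos: [0.6214, 0.207, 0.1545]
tcp_rot: [[-0.995, 0.103, -0.0], [0.103, 0.995, -0.0], [-0.0, -0.0, -1.0]]
contact_force: [-0.1, 0.6, -3.1]
finger_gap: 0.0197
grasp_force: 8.0
```

```bash
python3 tilt.py 11; python3 -c "
from h import *
print(at('scene',(212,165),.07))"
```

```text
7.85 [0.621 0.207 0.154] [-0.121  0.592 -3.141] [-0.005 -0.063  0.014] 7.999840825796127 tilt (np.float32(0.7836422), np.float64(28.0))
A 0 506
B 0 516
[0.53573525 0.23059769 0.07      ]
```

Emit:
step_arm([
  [0,0,0],
], turn=[0], squeeze=6.5)

```text
time_s: 8.0
eef_pos: [0.6214, 0.207, 0.1545]
tcp_rot: [[-0.995, 0.103, -0.0], [0.103, 0.995, -0.0], [0.0, -0.0, -1.0]]
contact_force: [0.5, -0.1, -2.6]
finger_gap: 0.0203
grasp_force: 6.5
```

```bash
python3 tilt.py 12
```

```text
8.0 [0.621 0.207 0.154] [ 0.458 -0.075 -2.615] [ 0.031 -0.08  -0.027] 6.4998746663331985 tilt (np.float32(0.6981231), np.float64(37.5))
A 6 506
B 0 516
```

Emit:
step_arm([
  [0,0,0],
], turn=[0], squeeze=30)

```text
time_s: 8.15
eef_pos: [0.6215, 0.207, 0.1545]
tcp_rot: [[-0.995, 0.103, 0.0], [0.103, 0.995, -0.0], [-0.0, -0.0, -1.0]]
contact_force: [0.2, 0.4, -3.2]
finger_gap: 0.0201
grasp_force: 30.0
```

```bash
python3 tilt.py 13
```

```text
8.15 [0.621 0.207 0.154] [ 0.189  0.42  -3.19 ] [ 0.085 -0.07   0.045] 29.999382197856903 tilt (np.float32(0.73754615), np.float64(38.5))
A 18 506
B 0 516
```

Emit:
step_arm([
  [0,0,0],
], turn=[0])

```text
time_s: 8.3
eef_pos: [0.6214, 0.207, 0.1545]
tcp_rot: [[-0.995, 0.103, -0.0], [0.103, 0.995, -0.0], [0.0, -0.0, -1.0]]
contact_force: [-0.8, 0.5, -2.3]
finger_gap: 0.0196
grasp_force: 30.0
```

```bash
python3 tilt.py 14; python3 -c "
import cv2,numpy as np
a=[cv2.resize(cv2.imread(f'pics/s{i}.png')[135:207,190:260],(392,403),interpolation=cv2.INTER_CUBIC) for i in (13,14)]
cv2.imwrite('pics/m14.png',np.hstack(a))"
```

```text
8.3 [0.621 0.207 0.154] [-0.774  0.464 -2.279] [ 0.023 -0.031 -0.073] 29.99934822320938 tilt (np.float32(0.7250057), np.float64(41.0))
A 19 506
B 0 516
```

View pics/m14.png

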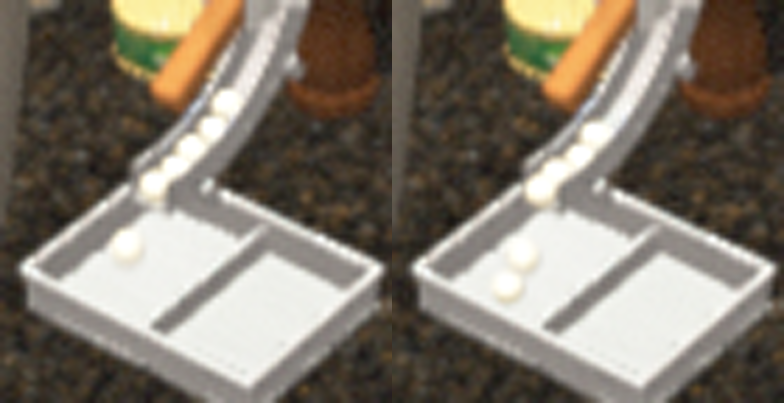

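Emit:
step_arm([
  [-0.6,-1.5,0],
  [-1.8,-5,0],
  [-2.6,-8,0],
  [-2.8,-8.4,0],
  [-2.8,-8.4,0],
], turn=[0,0,0,0,0], squeeze=60)

```text
time_s: 8.85
eef_pos: [0.5932, 0.1213, 0.1548]
tcp_rot: [[-0.994, 0.105, 0.0], [0.105, 0.994, -0.0], [-0.0, -0.0, -1.0]]
contact_force: [-0.4, -0.4, -2.9]
finger_gap: 0.0195
grasp_force: 60.0
```

```bash
python3 tilt.py 15; cat > beads.py <<'E'
import sys
from h import *
im=cv2.imread(f'pics/s{sys.argv[1]}.png')
b=cv2.imread('pics/s3.png')
x0,x1,y0,y1=190,262,150,212
g=cv2.absdiff(im,b).max(2)[y0:y1,x0:x1]
for r in range(0,g.shape[0],1): print('%3d '%(y0+r)+''.join(' .:*#'[min(4,int(v)//20)] for v in g[r]))
E
python3 beads.py 15
```

```text
8.85 [0.593 0.121 0.155] [-0.389 -0.402 -2.927] [ 0.002 -0.017  0.002] 59.99872148036957 tilt (np.float32(0.64428943), np.float64(46.0))
A 10 506
B 52 516
150     :...                     .*##**############.     .#######**########*
151     :..                     :##################.     *#######::#########
152    .:..                   :####################.    :######*..*#######*#
153    ....                 ..###*#################.   .#######..:##########
154    .:..           .   :#####*#############**###    #######*.:*##########
155    .::.         :########################*..:*:   :#######::*#########*:
156    ...         .######*#################*.   .   .########*#########*#*:
157    :..         :#####*#############*###*.        ########*##############
158    ::.         :##***#############**##:.        :#######################
159    ...        .##****#########*#*****:.        .########################
160    ...        .##****###########****:.        .####################**###
161   ....        :###########*#####***..         *###########**#########::*
162   .::.       .*##
[... 3055 characters left out ...]
   
202                                                                         
203                                                                         
204                                                                         
205                                                                         
206                                                                         
207                                                                         
208                                                                         
209                                                                         
210                                                                         
211
```

```bash
cat > asc.py <<'E'
import sys
from h import *
n,y0,y1,x0,x1=sys.argv[1],*map(int,sys.argv[2:6])
im=cv2.imread(f'pics/{n}.png')[y0:y1,x0:x1]
im=cv2.resize(im,None,fx=2,fy=1,interpolation=cv2.INTER_CUBIC).astype(int)
for r,row in enumerate(im):
    print('%3d '%(y0+r)+''.join(('w' if v[2]-v[0]>50 else '@' if v.mean()>243 and v[2]>v[0]+5 else '%' if v.mean()>232 else '#' if v.mean()>215 else '+' if v.mean()>170 else '-' if v.mean()>110 else '.' if v.mean()>70 else ' ') for v in row))
E
python3 asc.py s15 145 206 190 262
python3 - <<'E'
from h import *
im=cv2.imread('pics/s14.png')
for p in((214,175),(212,182),(205,190),(215,193),(240,195),(212,168)):print(p,im[p[1],p[0]])
E
```

```text
145 ................                         wwww....    ..----------.....--++++++++---wwww                  w .-------wwwwwwwwwww-------------+++++
146 ................                         .wwwwwww..   ...--------.....---+++++-wwwwwww.                    .-----wwwwwwwwwwwww------------++++++
147 ................                           .wwwwwwwww.................--wwwwwwwwwww..     ...              ..---wwwwwwwwwwwwww------------++###+
148 -...............                              .wwwwwwwwwwwwwww..wwwwwwwwwwwwwwwwww.      . ...          w   ..wwwwwwwwwwwwwwww------------++++--
149 .................                               ....wwwwwwwwwwwwwwwwwwwwwwww.                          wwwwwwwwwwwwwwwwwwwwww------------+++----
150 .................                                      ....www..www..                                  wwwwwwwwwwwwwwwwwwwwww-----------++++----
151 ...............                     ..                                                             ..   wwwwwwwwwwwwwwwwwwwww------++++++++-----
152 ...............                                      
[... 7438 characters left out ...]
               ...---------------------+++#%%%%%%%#+-------------...                                   
203                                                            ....---------------------++#%%#+-------------..                                      
204                                                                ...----------------------+-------------..                                        
205                                                                    ..-------------------------------..                                          
(214, 175) [235 240 240]
(212, 182) [221 240 247]
(205, 190) [140 146 150]
(215, 193) [236 242 240]
(240, 195) [234 239 238]
(212, 168) [205 216 212]
```

Emit:
step_arm([
  [0,0,0.3],
  [0,0,0.3],
], turn=[0,0], squeeze=5)

```text
time_s: 9.1
eef_pos: [0.5937, 0.124, 0.1578]
tcp_rot: [[-0.995, 0.101, 0.0], [0.101, 0.995, 0.0], [-0.0, 0.0, -1.0]]
contact_force: [0.2, 0.0, -2.5]
finger_gap: 0.0197
grasp_force: 5.0
```

Emit:
step_arm([
  [0,0,0],
  [0,0,0],
  [0,0,0],
], turn=[0,0,0], squeeze=20)

```text
time_s: 9.4
eef_pos: [0.5934, 0.1232, 0.1573]
tcp_rot: [[-0.995, 0.102, -0.0], [0.102, 0.995, -0.0], [0.0, -0.0, -1.0]]
contact_force: [0.8, 0.7, -2.5]
finger_gap: 0.0201
grasp_force: 20.0
```

```bash
python3 tilt.py 16; python3 asc.py s16 160 206 190 262
```

```text
9.4 [0.593 0.123 0.157] [ 0.834  0.725 -2.488] [ 0.011  0.006 -0.002] 19.999587535858154 tilt (np.float32(0.6340133), np.float64(17.0))
A 12 506
B 40 516
160 ............                                                                                wwwwwwwwwwwwwwwwwww--+-------+#%%%%%@#-------.......
161 ............                             .                                                 wwwwwwwwwwwwwwwwwww--+------++#%%%%%#++-----..       
162 ............             ......                                                           wwwwwwwwwwwwwwwwww-+##+------+#%%%###+-------.        
163 ...........                 ..                        ..---..                            wwwwwwwwwwwwwwwwww--+++-----++#%%%%%#+-------.         
164 ...........                                        ..-++++#++--..                         wwwwwwwwwwwwwwww--++------++#%%%%##+-------..         
165 ..........                                       .-++#+++++++##++--..                      wwwwwwwwwwwww-+%#+------+#%%%%%%++-------.      ..   
166 ..........                                    .-
[... 5165 characters left out ...]
1          ..                                          ..---------------------+++#%%%%%###%%%%%#++-------------..                                 
202           .                                             ...---------------------+++#%%%%%%%#++------------...                                   
203                                                             ...---------------------++##%#+-------------..                                      
204           .                                                    ...----------------------+-------------..                                        
205                                                                    ..-------------------------------..
```

Emit:
step_arm([
  [1,-0.1,0],
  [1,-0.1,0],
  [1,-0.1,0],
], turn=[0,0,0], squeeze=30)

```text
time_s: 9.75
eef_pos: [0.6037, 0.1218, 0.1573]
tcp_rot: [[-0.995, 0.103, -0.0], [0.103, 0.995, -0.0], [0.0, -0.0, -1.0]]
contact_force: [-0.0, 0.7, -3.0]
finger_gap: 0.0196
grasp_force: 30.0
```

```bash
python3 tilt.py 17; python3 asc.py s17 168 204 220 262
```

```text
9.75 [0.604 0.122 0.157] [-0.021  0.725 -2.985] [ 0.061 -0.077 -0.011] 29.999378621578217 tilt (np.float32(0.6263581), np.float64(42.5))
A 7 506
B 30 516
168 ----------++++#%%+--..                  ..--+-------++#%%%%%%#+-------...           
169 --------------++###%%+--...            .--++-------++%%%%%%%++-------.              
170 -----------------+++#%###++--...     .--++--------+#%%%%%%#+--------..              
171 ---------------------+++++###++--...--+++-------+#%%%%%##++--------..               
172 ##+++---------------------++++###++++++-------++#%%%%%#++--------....               
173 %%%%%#+++---------------------++#+++--------++#%%%%%%++--------..                   
174 %%%%%%%%##++++---------------++++--------+++#%%%%%%#+---------.                     
175 %%%%%%%%%%%%%%#++++-------++%#+-----+%%%%%%%@@%%%#+---------..         ..           
176 %%%%%%%%%%%%%%%%%%%#+++----+++-----+%%%%%%%%@%#++---------...        ...        ... 
177 %%%%%%%%%%%%%%%%%%%%%%#++----------+%%%%%%%@#++-----------..                        
178 %%%%%%%%%%%%%%%%%%%%%%%%#++-------++%@@%%@#+--------
[... 1520 characters left out ...]
---....                  
196 %%%%%%%%%%%%%%%%%%%%%@%%%%%%%@@%%%%%%%%###%%%#+------------....                     
197 +++#%%%%%%#%%%%%%%%%%@@%%%%%%@%%##%%%%%%%%%++-------------..  ...                   
198 ----+++#%%%%%%#%%%%%%%@@@@@@@%####%%%%%%#++-------------..                          
199 --------+++#%%%%%%##########+++##%%%%%#++-------------..                            
200 ------------+++#%%%%%#+++++++##%%%%##+-------------...                              
201 ----------------+++#%%%###+##%%%%#++-------------..                                 
202 --------------------+++#%%%%%%%#++------------...                                   
203 ...---------------------++##%#+-------------...
```

Emit:
step_arm([
  [-0.4,0,0],
  [-0.9,0.1,0],
  [-1.1,0.1,0],
  [0.4,0,0],
  [0.4,0,0],
  [0.4,0,0],
  [0.4,0,0],
  [0.4,0,0],
], turn=[0,0,0,0,0,0,0,0], squeeze=30)

```text
time_s: 10.6
eef_pos: [0.607, 0.122, 0.1575]
tcp_rot: [[-0.995, 0.103, -0.0], [0.103, 0.995, -0.0], [0.0, -0.0, -1.0]]
contact_force: [-0.3, -0.7, -2.4]
finger_gap: 0.0196
grasp_force: 30.0
```

```bash
python3 tilt.py 18; python3 asc.py s18 160 204 220 270
```

```text
10.6 [0.607 0.122 0.157] [-0.342 -0.663 -2.43 ] [ 0.014 -0.038  0.016] 29.999472498893738 tilt (np.float32(0.65402824), np.float64(42.5))
A 4 506
B 14 516
160                                    wwwwwwwwwwwwwwwwww----------+#%%%%%%++------..      ..wwwwwwwwwww
161                                    wwwwwwwwwwwwwwwww--++------++#%%%%##+-------.         ..wwwwwwwww
162                      .             .wwwwwwwwwwwwww--+++------+#%%%%@@#+------..            .wwwwwwww
163 ..                                   wwwwwwwwwwww--+-------++#%%%%%#++-------..              wwwwwww
164 +--..                                   .wwwwwww-+++------+##%%%%%%#+-------.                  wwwww
165 ++#++--..                                    .-+%#+------+#%%%%%%%++------...                  ..www
166 -+++++#++--..                               .-++++-----++%%%%%%##+-------..                        w
167 ------+++++++--....                       .---+-------+#%%%%%%#++-------...                         
168 ----------++++#%%+--..                  .-----------++#%%%%%%#+-------..                            

[... 2974 characters left out ...]
%%%%%%%%%%%%%++-------------..   ..                                www
198 ----+++#%%%%%%##%%@%%%%%%@@%%#%%%%%%%%%%%++-------------..                    w                  www
199 --------+++#%%%%%%@@@%%%@@%####%%%%%%%#++-------------..                                         www
200 ------------+++#%%@@@%%#%##+##%%%%%##+-------------..                                            www
201 ----------------+++#%%%%#+++#%%%%#++-------------..                                              www
202 --------------------+++##%%%%%%#++------------...                                                www
203 ...---------------------++##%#+-------------..                                                   www
```

Emit:
step_arm([
  [-0.5,0,0],
  [-1.2,0.1,0],
  [-2,0.2,0],
  [-2.6,0.2,0],
  [-2.6,0.2,0],
  [1.6,-0.2,0],
  [1.8,-0.2,0],
  [1.8,-0.2,0],
  [1.8,-0.2,0],
  [1.8,-0.2,0],
], turn=[0,0,0,0,0,0,0,0,0,0], squeeze=40)

```text
time_s: 11.65
eef_pos: [0.6248, 0.1202, 0.1575]
tcp_rot: [[-0.995, 0.102, -0.0], [0.102, 0.995, 0.0], [0.0, 0.0, -1.0]]
contact_force: [-0.2, 0.7, -2.7]
finger_gap: 0.0199
grasp_force: 40.0
```

```bash
python3 tilt.py 19; python3 asc.py s19 165 204 220 262
```

```text
11.65 [0.625 0.12  0.157] [-0.184  0.652 -2.717] [ 0.043 -0.101 -0.013] 39.999216198921204 tilt (np.float32(0.60929394), np.float64(11.0))
A 3 506
B 8 516
165 ++#++--..                                      ..-+++-------+#%%%%%%%+--------...   
166 ++++++#++--..                                ..-+++-------++#%%%%%%#+-------...     
167 ------+++++++--...                         ..-+++--------+#%%%%%%%++-------..       
168 ----------++++##%+--..                    .------------++%%%%%%%++--------..        
169 --------------+++##%%+--......         .--++---------++#%%%%%#++--------..          
170 -----------------+++#%###++--...     .-+%%+---------+#%%%%%%++--------..            
171 ---------------------++++####++--...--++++--------+##%%%%%++---------..             
172 %#++----------------------++++###+--------------++#%%%%#++---------..               
173 %%%%%#++-----------------------++++-----------++#%%%%%+-----------..                
174 %%%%%%%%##++++------------------------------++#%%##++------------.                  
175 %%%%%%%%%%%%%%#++++-------------++--------++#%%#++-
[... 1787 characters left out ...]
----....                  
196 %%%%%%%%%%%%%%%%%%%@@@@@@%%%###++++++#####%%%#+------------....                     
197 +++##%%%%%%%%%%%%@@@%%%%%@@@%%%#######%%%%%++-------------..   ..                   
198 ----+++#%%%%%%##%@@%%%%%%@@%##%%%%%%%%%%#++-------------..                          
199 --------+++#%%%%%%@@@%%%@@%%###%%%%%%%#++-------------..                            
200 ------------+++#%%%@@%%%%#++##%%%%%##+-------------...                              
201 ----------------+++#%%%##+++#%%%%#++-------------..                                 
202 --------------------+++#%%%%%%%#++------------...                                   
203 ...---------------------++#%%#+-------------..
```

Emit:
step_arm([
  [0,0,1.5],
  [0,0,4],
  [-0.3,1,6],
  [-1,4,6],
  [-2,7.5,6],
  [-3.2,11,6],
  [-4.5,14.5,6],
  [-5.7,18,6],
  [-6.8,21,6],
  [-7.3,23,4],
  [-7.5,24,1.5],
  [-7.5,24,-1],
  [-7.5,24,-2.6],
  [-7.5,24,-2.6],
  [-7.5,24,-2.6],
], turn=[0,0,0,0,0,0,0,0,0,0,0,0,0,0,0], squeeze=40)

```text
time_s: 13.2
eef_pos: [0.551, 0.3598, 0.1326]
tcp_rot: [[-0.995, 0.103, 0.001], [0.103, 0.995, 0.0], [-0.001, 0.0, -1.0]]
contact_force: [0.1, 0.3, -2.3]
finger_gap: 0.0198
grasp_force: 40.0
```

```bash
python3 tilt.py 20; python3 asc.py s20 120 190 150 215
```

```text
13.2 [0.551 0.36  0.133] [ 0.136  0.312 -2.308] [ 0.001 -0.064  0.034] 39.9992573261261 tilt (np.float32(0.0), np.float64(59.5))
A 3 506
B 8 516
120 -------........                                                         ..--------------------------------.                       
121 ..                                                             ............-------------------------------.                       
122                                                          ....-------------w------------------------wwwww-..                       
123 .                                                  .....-----------------wwww-------..----------wwwwwwww..                        
124                                         ...........---------.....---------www---------------wwwwwwwwwwwww.                        
125                                    .....-----------------........--------++++------------wwwwwwwwwwwwwwww.                        
126                       .........-------------------------.........--------+++++--------wwwwwwwwwwwwwwwwwww.                        
127       
[... 7794 characters left out ...]
%%%%%%%%%%%%%%%%%%%%%%%%%
185 .-----.---....--..---....---------------------------........                            ..----+++####%%%%%%%@%%%%@@%%%%@@@%%%%%%%%
186 ...----...--.......--.....--------------------------.........                            .-------+++#%@%%%%@@%##%@%%%%%%@@%%%%%%%%
187 ..---.......--............--------------------------........                             .-----------+++#@@@@%##%@%%%%%%@@%#%%%%%%
188 ...-..---........----.....--------------------------........                             .---------------+++#%%%%@@@@@@@%###%%%%%%
189 ----..------------........--------------------------........                             .-------------------+++#%%@@%##++##%%%%%%
```

Emit:
step_arm([
  [0,0,-0.8],
  [0,0,-1.3],
  [0.6,-0.1,-1.5],
  [1.2,-0.1,-1.8],
  [2,-0.2,-2.1],
  [2.6,-0.3,-2.3],
  [3.2,-0.3,-2.5],
], turn=[0,0,0,0,0,0,0], squeeze=7)

```text
time_s: 13.95
eef_pos: [0.5832, 0.3567, 0.1062]
tcp_rot: [[-0.995, 0.103, -0.0], [0.103, 0.995, -0.0], [0.0, -0.0, -1.0]]
contact_force: [-1.5, -0.2, -2.4]
finger_gap: 0.0202
grasp_force: 7.0
```

```bash
python3 tilt.py 21|head -1; python3 asc.py s21 115 160 175 215
```

```text
13.95 [0.583 0.357 0.106] [-1.549 -0.181 -2.406] [0.005 0.194 0.057] 6.999930962920189 tilt (np.float32(0.21926312), np.float64(48.5))
115 ---------..............www.            ..........  ...... .          ..-----..  
116  ...... .                   ...        ............. ....        ...------.     
117                              ...ww       ........    ...       ..---------.     
118                             ..               .....         ...------------.     
119                            ....                          ..---------------.     
120                          ....---............         ...--------------++--.     
121                        ......----------------..    ..--------------------.      
122             .....       www.-------------------------------------------.        
123 .............----..      .---------..------------------------------..           
124 ----------.........    ..-------------...------------------------..             
125 -----------........   ..--------------wwww-------.-----------..                 
126 -----------........    .--
[... 2113 characters left out ...]
...-++-------++%%%%+----------.                    ...            
152 ---------........---------+#%@@#+-------+++--.      .                           
153 ---------.........-------+#%%%#+--------++---..                                 
154 ---------.........-----++%%%%++---------------.                                 
155 ---------.........----+#%%%#+---------...----..                                 
156 --------..........---+#%%%%+--------... .....            ..               ...   
157 -------..........--+#%%%#+---------..     ....                           ...   .
158 --------.........-+%%%%++---------..                                           .
159 --------........-+#%%%+---------..
```

Emit:
step_arm([
  [0.8,-0.1,-0.3],
  [1.6,-0.2,-0.8],
  [2.3,-0.2,-1.3],
  [3,-0.3,-1.9],
  [3.5,-0.4,-2.4],
  [4,-0.4,-2.7],
  [4.2,-0.4,-2.8],
  [4.2,-0.4,-2.8],
  [4.2,-0.4,-2.8],
], turn=[0,0,0,0,0,0,0,0,0], squeeze=6)

```text
time_s: 14.9
eef_pos: [0.6248, 0.3527, 0.0786]
tcp_rot: [[-0.995, 0.103, 0.0], [0.103, 0.995, -0.0], [-0.0, -0.0, -1.0]]
contact_force: [-0.4, -2.2, 3.5]
finger_gap: 0.02
grasp_force: 6.0
```

```bash
python3 tilt.py 22|head -1; python3 - <<'E'
import cv2,numpy as np
s=cv2.imread('pics/s22.png')[100:220,160:280]
from h import *
t=shot('top','t22')[120:240,130:250][:,:,::-1]
cv2.imwrite('pics/m22.png',np.hstack([cv2.resize(s,(400,400),interpolation=3),cv2.resize(t,(400,400),interpolation=3)]))
E
```

```text
14.9 [0.625 0.353 0.079] [-0.356 -2.208  3.46 ] [-0.58  -0.007 -0.01 ] 5.999004766345024 tilt (np.float32(0.4716549), np.float64(7.0))
```

View pics/m22.png

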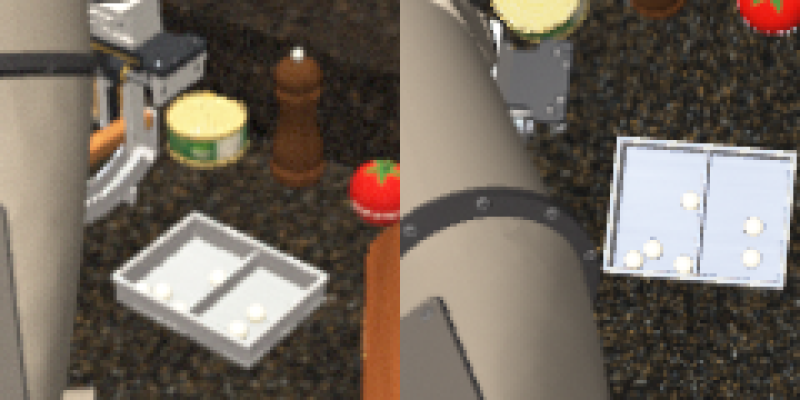

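```bash
python3 - <<'E'
from h import *
for n,p,z in(('can',(171,118),.05),('can lo edge',(171,132),.05),('can left edge',(157,118),.05),('jar',(126,114),.1),('mill',(204,110),.12)):print(n,at('top',p,z).round(3))
# can top centre and bottom in scene: m22 scale 3.333
f=lambda x,y:(160+x/3.333,100+y/3.333)
print([at('scene',f(207,108),z).round(3) for z in(.03,.04,.05,.06,.08)], at('scene',f(205,165),0).round(3))
E
```

```text
can [0.729 0.325 0.05 ]
can lo edge [0.685 0.324 0.05 ]
can left edge [0.73  0.368 0.05 ]
jar [0.731 0.45  0.1  ]
mill [0.731 0.213 0.12 ]
[array([0.753, 0.337, 0.03 ]), array([0.741, 0.328, 0.04 ]), array([0.729, 0.32 , 0.05 ]), array([0.717, 0.312, 0.06 ]), array([0.692, 0.295, 0.08 ])] [0.699 0.305 0.   ]
```

Emit:
step_arm([
  [0,0,0.1],
  [0,0,0.1],
], turn=[0,0])

```text
time_s: 15.2
eef_pos: [0.6242, 0.3532, 0.0793]
tcp_rot: [[-0.995, 0.102, -0.0], [0.102, 0.995, 0.0], [0.0, 0.0, -1.0]]
contact_force: [0.6, -0.0, -2.4]
finger_gap: 0.0201
grasp_force: 6.0
```

```bash
python3 tilt.py 23|head -1
```

```text
15.2 [0.624 0.353 0.079] [ 0.568 -0.01  -2.358] [-0.005 -0.14   0.046] 5.99997840821743 tilt (np.float32(0.47076648), np.float64(13.0))
```

Emit:
step_arm([
  [0,0,-0.1],
  [0,0,-0.1],
  [0,0,-0.1],
], turn=[0,0,0], squeeze=4)

```text
time_s: 15.55
eef_pos: [0.6245, 0.3532, 0.0787]
tcp_rot: [[-0.995, 0.103, 0.0], [0.103, 0.995, 0.0], [-0.0, 0.0, -1.0]]
contact_force: [-0.5, 0.1, 3.0]
finger_gap: 0.0196
grasp_force: 4.0
```

```bash
python3 tilt.py 24|head -1
```

```text
15.55 [0.624 0.353 0.079] [-0.534  0.127  2.99 ] [0.012 0.115 0.038] 4.000101909041405 tilt (np.float32(0.477074), np.float64(12.5))
```

Emit:
step_arm([
  [0,0,-0.2],
  [0,0,-0.2],
  [0,0,-0.2],
], turn=[0,0,0], squeeze=3)

```text
time_s: 15.9
eef_pos: [0.6245, 0.3531, 0.0764]
tcp_rot: [[-0.995, 0.103, 0.0], [0.103, 0.995, 0.0], [-0.0, 0.0, -1.0]]
contact_force: [2.2, 1.1, 0.8]
finger_gap: 0.0201
grasp_force: 3.0
```

```bash
python3 tilt.py 25|head -1; python3 asc.py s25 112 170 175 210
```

```text
15.9 [0.625 0.353 0.076] [2.186 1.124 0.812] [ 0.259 -0.39   0.033] 2.99890648573637 tilt (np.float32(0.47343555), np.float64(9.0))
112 ------------------.......     ...--------+++++##++---------.... ......
113 -------------------........        ..---------++++-----...............
114 -------------------......wwwww..        ...----------....  .....      
115 ..........................     wwww          ..................  ...  
116                                   .www...               ..............
117                                       ........             . .........
118                                      ........wwww..       ..  ......  
119 .                                     ....     ..www      ............
120 ..                          ..             .....               .......
121                             ...           .wwwww.                     
122 ...........                   .           www-------...-..   .        
123 ---------------.............----.         www..-----------...--..     
124 -----------------.........--------..      .w....----------------
[... 2681 characters left out ...]
  ......                 
161 -------------........--++---------------..                            
162 -------------........----------------...              .......         
163 ------------..........-------------...                    ..          
164 ------------.........------------..                                   
165 -------------........---------...                                     
166 -----------..........------...              ..                        
167 -----------................        ......                             
168 -----------............                                      ..       
169 ------------........                                                ..
```

```bash
python3 - <<'E'
from h import *
from tilt import *
print('foot if z=0',at('scene',(200.5,160),0).round(3))
g=np.array([.6245,.3531,.078]);u=np.array([.9947,-.103,0]);v=np.array([.103,.9947,0]);z=np.array([0,0,1])
for th in (0,5,10,15):
    t=np.radians(th);ax=u*np.cos(t)+z*np.sin(t);n=-u*np.sin(t)+z*np.cos(t)
    P=lambda a,b,c:np.round(proj('scene',g+ax*a+v*b+n*c),1)
    print(th,'post top rear',P(.037,-.01,.01),'foot',P(-.014,-.017,-.078),'bar bottom near edge at -45',P(-.045,-.01,-.01))
E
```

```text
foot if z=0 [0.612 0.333 0.   ]
0 post top rear [205.8 131.2] foot [199. 160.] bar bottom near edge at -45 [190.  147.5]
5 post top rear [205.5 130.6] foot [200.3 159.3] bar bottom near edge at -45 [190.3 148.3]
10 post top rear [205.2 130. ] foot [201.7 158.4] bar bottom near edge at -45 [190.6 149. ]
15 post top rear [204.9 129.5] foot [203.  157.3] bar bottom near edge at -45 [191.  149.6]
```

Emit:
step_arm([
  [0,0,0],
  [0,0,0],
  [0,0,0],
  [0,0,0],
  [0,0,0],
  [0,0,0],
  [0,0,0],
  [0,0,0],
], turn=[0,0,0,0,0,0,0,0], jaw=-0.3)

```text
time_s: 16.75
eef_pos: [0.6244, 0.353, 0.0765]
tcp_rot: [[-0.995, 0.103, 0.0], [0.103, 0.995, -0.0], [-0.0, -0.0, -1.0]]
contact_force: [-0.7, -0.6, -0.2]
finger_gap: 0.0611
grasp_force: 0.0
```

Emit:
step_arm([
  [0,0,1],
  [0,0,3],
  [0,0,6],
  [0,0,9],
  [-3,3,12],
  [-7,6,13],
  [-11,10,14],
  [-15,14,14],
  [-19,18,14],
  [-23,22,14],
  [-26,25,14],
  [-26,25,14],
  [-26,25,14],
], turn=[0,0,0,0,0,0,0,0,0,0,0,0,0])

```text
time_s: 18.05
eef_pos: [0.3601, 0.6062, 0.217]
tcp_rot: [[-0.995, 0.097, -0.001], [0.097, 0.995, 0.001], [0.001, 0.001, -1.0]]
contact_force: [-0.3, -0.2, 0.1]
finger_gap: 0.0613
grasp_force: 0.0
```

```bash
python3 tilt.py 26|head -1; python3 - <<'E'
from h import *
t=shot('top','t26')
E
python3 asc.py t26 135 215 130 210; python3 asc.py s26 120 175 150 212
```

```text
18.05 [0.36  0.606 0.217] [-0.292 -0.167  0.068] [-0.07   0.015 -0.006] 0.0 tilt (np.float32(0.41502565), np.float64(5.5))
135                           .                                                                                                                                     
136              ..                                      .                                            ..                                                            
137            ....                                   .--++---++--------.                            ...                                                            
138                                                   .-+%#########++++--..                            .                                                            
139                                                      .wwwwwwwwwwww----..    ....                                                                                
140      ...                                             wwwwwwwwwwwwwww...........                                                                     
[... 18617 characters left out ...]
                                                 ..-++#
170 ........----------------------...               ....----------------.                                              ..--+++++
171 ........---------------------....                    ...------------.                                            .--+##+++--
172 .........---------------------...                        ...-------.                                           .-++##++-----
173 ..........--------------------...                            ...-..                                         ..-++#++--------
174 ..........---------------------...                                                                       ..--++++-----------
```

The scoop stands empty and level on its feet, clear of the tin. The beads lie 4 and 2 in the two halves, and the arm is clear of everything.

```bash
python3 -c "
from cell import manip
print(manip.finish_job())"
```

```text
the job is handed in; nothing more can be done
None
```

I handed the job in at about 18 s: all six beads are in the steel tin, four in one half and two in the other, and the emptied scoop stands level on its feet on the counter, released and clear of the tin.

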